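# Stack the spare tote crosswise over the limit samples

### The job

Stack the empty deep tote on top of the deep tote that holds the three black sample discs, turned so that it lies squarely crosswise and centred, its foot down in the notches of the long rims, level, and does not nest inside it. Set it down gently rather than dropping it, then let go; leave the tote with the samples and the shallow tray where they stand.

Things in the scene. Friction and masses are not known exactly. Their poses are not given: they have to be found in the camera images.
- empty_center (a point): Empty deep tote to be moved: white plastic, 140 mm long (its x), 56 wide (its y), 64 high, walls 3, open top, 0.11-0.2 kg, loose. Sides upright and 56 mm apart from 21 mm above its underside to the rim (grip there, across the width); below that a foot 127 x 43 mm. Mid-way along each long rim a notch 61 mm long, 6 deep. Point: its centre, 32 mm above its underside; z up.
- full_center (a point): Deep tote with three black discs (33 mm across, 14 high) on its floor; loose, 0.36-0.6 kg. Shape, size, notches and axes as the empty deep tote. A tote lying crosswise in its notches stands with its underside 58 mm above this one's underside; laid the same way round it nests, only 24 mm above. Point: its centre, 32 mm above its underside; x along its length, z up.
- tray_center (a point): A bystander: an empty shallow tray of the same plan, 140 mm long (its x), 56 mm wide (its y), but only 30 mm high and without notches (loose). Leave it alone. The point is its centre, 15 mm above its underside.

How it is judged:
At the end, for the whole second after the job is handed in: The empty deep tote rests still, crosswise (within 11 degrees) on the tote with the samples, centred within 18 mm, its foot in both notches (58 mm higher, -4 to +3.5 mm), both upright within 4 degrees; the sample tote and the shallow tray are within 30 mm of where they stood (horizontal distance between empty_center and full_center below 0.018 m and z of empty_center in the frame of full_center between 0.054 and 0.0615 m and angle between the x axis of empty_center and the y axis of full_center, either way round below 0.19 rad and angle between each of empty_center, full_center's own z axis and vertical below 0.07 rad and distance of each of full_center, tray_center from where it was at the start of the episode below 0.03 m and linear speed of empty below 0.02 m/s); the robot touches nothing.
It fails at once if the empty tote is dropped (falls free, faster than 0.5 m/s: more than about 13 mm) (contact force between empty and the fingers below 0.02 N and linear speed of empty above 0.5 m/s).
It fails at once if the tote with the samples or the shallow tray is pushed more than 40 mm (distance of any of full_center, tray_center from where it was at the start of the episode above 0.04 m).
It also fails if it takes over 42 s, if anything falls off the work surface, if the arm or the gripper's body presses on something with over 40 N, if the wrist force passes 120 N, or if a joint passes its speed limit or range.

### The arm

A 7-joint arm with a two-finger parallel gripper is mounted at the origin on the work surface. World frame = base frame: x ahead of the robot, y to its left, z up, the work surface at z = 0. Lengths are in m, angles in rad, forces in N, time in s.
With the tool pointing down it reaches from about 0.425 to 0.925 m from the base axis. Payload 6.8 kg.
Tool frame: the origin (TCP) lies midway between the tips of the shut fingers; the grasp point (between the pads) lies 19 mm behind it; z points along the fingers, x is the direction in which the jaws open and shut, and the axes are right-handed (so a half turn about z gives the same grasp; the last joint's range is limited). The gripper opens to 85 mm and grips with 20 to 120 N. Pads are 22 mm wide; open, the fingers measure 114 mm over their backs; the gripper's body (76 mm by 85 mm) begins 54 mm behind the grasp point. The pads swing forward as they close: fully open they stand 13 mm farther back than shut.
Start: joints at [-1.262, 0.477, 0.022, 1.555, -0.011, 1.109, -0.083], TCP at [0.273, 0.617, 0.231] pointing down, gripper open.
Joint ranges: [-2.96, 2.96], [-0.34, 2.1], [-1.41, 1.46], [0.24, 2.44], [-1.37, 4.51], [0.17, 1.92], [-2.96, 2.96]. Speed limits (rad/s): [2.39, 2.39, 3.14, 3.14, 3.14, 3.14, 3.14].

### API

Orientations are given as a unit quaternion [w, x, y, z].
In Python, from station import bot, imaging, nets gives the robot as it stands. The module is installed in compiled form; this text tells all that it offers.
- The arm moves only by the tool apply_moves, never from a script. Its argument "moves" is text: rows parted by semicolons, each of 7 numbers parted by spaces: the gripper command: -1 is fully open, 1 is shut, values between are in proportion, then the shift along the tool's x, y, z normalised to -1 to 1, where 1 is 120 mm, then the turn, a rotation vector about the tool's x, y, z normalised to -1 to 1, where 1 is 4 degrees. In form: hand dx dy dz rx ry rz; .... A call has 1 to 12 rows; each row shifts and turns the commanded pose from where the row before left it, along the tool's axes as they then stand; what a row does not reach is not made up. A row lasts 1/12 s, in which the tool goes at most 41.7 mm and 7.16 degrees, less where a joint would pass 70% of its speed; a pose out of reach is approached as far as the arm can. A call with a number of a shift or a turn outside -1 to 1 is refused whole. A call with a gripper value outside its range is refused whole. The fingers move at their own pace and stop on an object; "force" is the grip in N (left out, the last holds). Time passes only in rows, so rows that do not move let the fingers close. It gives the time, the measured TCP pose, the force and the opening at its end, in the units of the state.
- bot.get_obs(): the state, without advancing time (a new reading comes with each control period).
- imaging.read_camera(name): name is "scene" or "top" or "wrist"; returns a dict with "image" (480x640x3 uint8, red, green, blue), "fx", "fy", "cx", "cy" (pixels), "view" (4x4, takes a point from world to camera coordinates); the wrist camera has in their place "mount" (4x4, takes a point from camera to tool coordinates, whose origin is the TCP and whose axes are the tool frame's). Camera axes: x right, y down, z forward; pixel columns grow to the right and rows downward; lengths in m; the calibration is good to about 2 mm. A picture is of the moment at which its call begins: read the wrist's pose just before it. There is no depth.
- bot.hand_in(): hands the job in, once; it reports no verdict.
Trained networks look in a picture, given as the dict that the camera call returned (one of the last four; its "shot" number tells which), for a name from the list of things; names that differ only in an ending like _2 or _b are one class to them, and where a whole thing is asked for, a point or a joint stands for the part that bears it (a point fixed in the world has none). Each returns a list of dicts, best first, with "score" (0 to 1); they miss things now and then, are a little off and sometimes report something else, mostly with a low value. They report only what shows in the picture. A call takes as long as a camera call.
- nets.spot_in(picture, name): "rect" ([left, top, right, bottom] in pixels, round what is visible of it).
- nets.outline_of(picture, name): "region" (480x640 bool, what is visible of it) and "rect" ([left, top, right, bottom] in pixels, round what is visible of it).
- nets.spot_point(picture, name): "location" ([column, row] in pixels: a listed point, or the origin of a listed thing).
The state is a dict: "t": time; "q": joint angles; "joint_vel": joint speeds; "joint_torque": joint torques, N m; "eef_pos": TCP position; "tool_rot": TCP orientation; "contact_force": force on the tool from outside, world axes, zero at the start; "torque": the same for the moment, N m; "gripper_width": opening from 0.0 (shut) to 1.0 (fully open).
Only numpy, scipy, OpenCV 4.12 (cv2) and the standard library are available. Lean on these libraries where they do the work, as an engineer would, in place of code of your own. Each camera call takes 0.05 s, during which the arm holds its last target.

## Working session

There is one attempt and no reset: what is moved stays moved. The work goes in short steps, Python scripts to look and compute and a tool call to move; the robot and the scene stay as the last step left them, time stands still between calls to the robot, and variables do not carry over. Pictures are saved under pics/ and viewed, and the job is handed in when it is done.

Besides the shell and the picture viewer there is one more tool, called after "Request:" as name(argument=value, ...) on one line, values as JSON. apply_moves: Moves the arm, as the interface text tells. Scaled input: -1 to 1 covers 120 mm each way for a shift and 4 degrees each way for a turn. Its arguments: {"type":"object","properties":{"moves":{"type":"string"},"force":{"type":"number"}},"required":["moves"]}

```bash
mkdir -p pics; cat > h.py <<'E'
import numpy as np,cv2
from station import bot,imaging,nets
def R(q):
    from scipy.spatial.transform import Rotation as S
    return S.from_quat([q[1],q[2],q[3],q[0]]).as_matrix()
def save(p,n): cv2.imwrite('pics/'+n,p['image'][:,:,::-1])
def ray(p,uv,z):
    V=np.array(p['view']);d=np.array([(uv[0]-p['cx'])/p['fx'],(uv[1]-p['cy'])/p['fy'],1])
    o=-V[:3,:3].T@V[:3,3];d=V[:3,:3].T@d
    return o+d*(z-o[2])/d[2]
def proj(p,X):
    V=np.array(p['view']);c=V[:3,:3]@np.array(X)+V[:3,3]
    return c[0]/c[2]*p['fx']+p['cx'],c[1]/c[2]*p['fy']+p['cy']
E
python3 - <<'E'
from h import *
o=bot.get_obs();print(o['t'],o['eef_pos'],o['tool_rot'],o['gripper_width'],R(o['tool_rot']).round(3))
for c in ['top','scene']:
    p=imaging.read_camera(c);save(p,c+'0.png')
    V=np.array(p['view']);print(c,p['fx'],(-V[:3,:3].T@V[:3,3]).round(3))
    for n,z in [('empty_center',.032),('full_center',.032),('tray_center',.015)]:
        for d in nets.spot_point(p,n)[:3]: print(c,n,round(d['score'],2),np.round(d['location'],1),ray(p,d['location'],z).round(4))
E
```

```text
0.0 [0.27300589 0.616668   0.23032107] [ 5.45527919e-04  8.38098342e-01  5.45518401e-01 -7.37901739e-04] 0.9958698013668267 [[ 0.405  0.914 -0.001]
 [ 0.914 -0.405 -0.002]
 [-0.002  0.    -1.   ]]
top 434.7202082350774 [0.437 0.027 0.746]
top empty_center 0.98 [151.8 268.8] [0.4903 0.2601 0.032 ]
top full_center 0.94 [308.7 256.3] [0.5053 0.0072 0.032 ]
top tray_center 0.57 [440.6 281.9] [ 0.4586 -0.2166  0.015 ]
scene 499.6543628900346 [ 1.142 -0.172  0.703]
scene empty_center 0.95 [430.7 215.2] [0.4949 0.262  0.032 ]
scene full_center 0.79 [316.4 244.8] [0.5044 0.0196 0.032 ]
scene tray_center 0.92 [191.7 263.5] [ 0.4636 -0.2134  0.015 ]
```

View pics/top0.png

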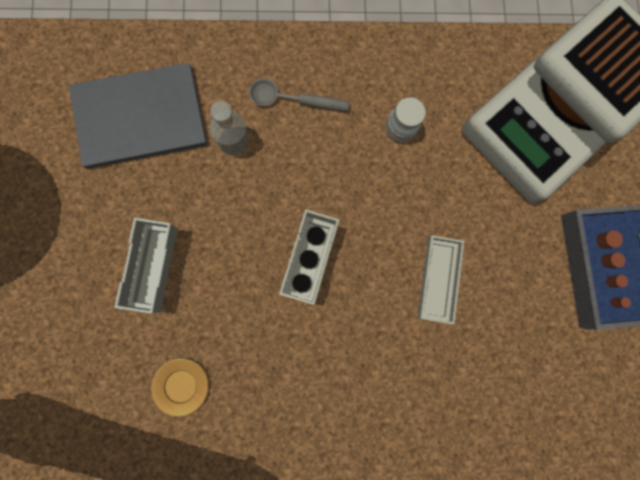

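View pics/scene0.png

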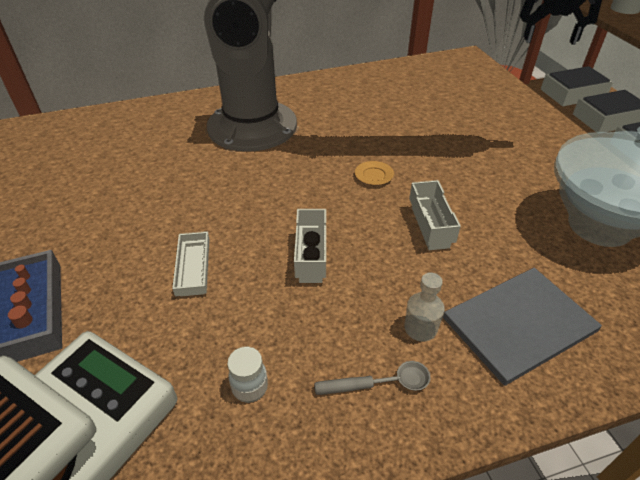

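```bash
cat >> h.py <<'E'
def hullpts(x,y,a,H=.064,z0=0.):
    P=[]
    for L,W,z in ([(140,56,H*1000),(140,56,21),(127,43,20),(127,43,0)] if H>.05 else [(140,56,30),(134,50,0)]):
        for s in(-1,1):
            for t in(-1,1):
                u,v=s*L/2000,t*W/2000
                P.append([x+u*np.cos(a)-v*np.sin(a),y+u*np.sin(a)+v*np.cos(a),z0+z/1000])
    return np.array(P)
def sil(p,P):
    m=np.zeros((480*4,640*4),np.uint8)
    q=np.array([proj(p,X) for X in P])*4+2
    cv2.fillConvexPoly(m,cv2.convexHull(q.astype(np.float32)).astype(np.int32),1)
    return cv2.resize(m.astype(np.float32),(640,480),interpolation=cv2.INTER_AREA)
def fit(pm,x0,H=.064,z0=0.):
    from scipy.optimize import minimize
    def f(v):
        c=0
        for p,m in pm:
            s=sil(p,hullpts(v[0],v[1],v[2],H,z0));c+=np.abs(s-m).sum()/m.sum()
        return c
    best=None
    for a in np.arange(-1.5,1.6,.25) if len(x0)==2 else [x0[2]]:
        S=np.array([[x0[0],x0[1],a],[x0[0]+.012,x0[1],a],[x0[0],x0[1]+.012,a],[x0[0],x0[1],a+.2]])
        r=minimize(f,S[0],method='Nelder-Mead',options=dict(initial_simplex=S,xatol=1e-4,fatol=1e-4,maxiter=80))
        if best is None or r.fun<best.fun: best=r
    return best.x,best.fun
E
python3 - <<'E'
from h import *
pt=imaging.read_camera('top');ps=imaging.read_camera('scene')
big=cv2.resize(pt['image'][190:330,90:490],None,fx=2,fy=2,interpolation=cv2.INTER_CUBIC);cv2.imwrite('pics/big.png',big[:,:,::-1])
for n,x0,H in [('empty_center',(.49,.26),.064),('full_center',(.505,.01),.064),('tray_center',(.46,-.216),.03)]:
    ms=[]
    for p in(pt,ps):
        o=nets.outline_of(p,n)
        print(n,[(round(d['score'],2),np.round(d['rect'])) for d in o[:2]])
        c=min(o,key=lambda d:np.hypot(*(np.array([(d['rect'][0]+d['rect'][2])/2,(d['rect'][1]+d['rect'][3])/2])-proj(p,[*x0,H/2]))))
        ms.append((p,c['region'].astype(np.float32)))
    for k in (ms,ms[:1],ms[1:]):
        print(fit(k,x0,H))
E
```

```text
empty_center [(0.73, array([114., 218., 178., 313.]))]
empty_center [(0.6, array([407., 182., 461., 252.]))]
(array([0.49501481, 0.26414198, 2.96270062]), np.float64(0.08917190879583359))
(array([ 0.49474725,  0.26432765, -0.17413338]), np.float64(0.03297754377126694))
(array([ 0.49513376,  0.26393933, -0.18286543]), np.float64(0.05339209362864494))
full_center [(0.97, array([283., 210., 338., 304.])), (0.2, array([114., 219., 181., 312.]))]
full_center [(0.59, array([295., 210., 327., 282.]))]
(array([ 0.50294249,  0.00780608, -0.3071355 ]), np.float64(0.0884527936577797))
(array([ 0.50219942,  0.00749975, -0.3081909 ]), np.float64(0.02760172076523304))
(array([ 0.50332006,  0.00843339, -0.31475185]), np.float64(0.041800275444984436))
tray_center [(0.94, array([415., 235., 463., 323.]))]
tray_center [(0.63, array([171., 234., 210., 297.]))]
(array([ 0.46301614, -0.21300144, -0.19377202]), np.float64(0.0930168405175209))
(array([ 0.46289031, -0.21369841, -0.18661368]), np.float64(0.022800777107477188))
(array([ 0.46313612, -0.21234972, -0.19745941]), np.float64(0.0545693002641201))
```

View pics/big.png

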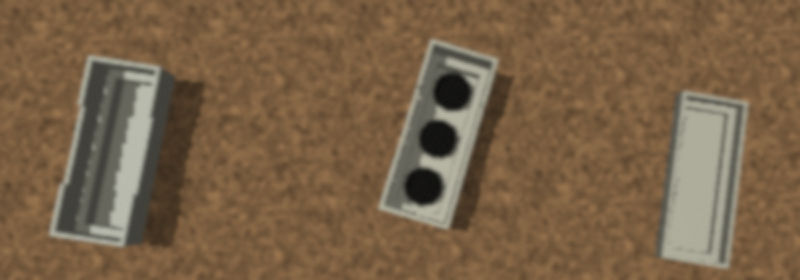

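Request:
apply_moves(moves="-1 -.16 .24 0 0 0 0;-1 -.16 .24 0 0 0 0;-1 -.16 .24 0 0 0 0;-1 -.16 .24 0 0 0 0;-1 -.16 .24 0 0 0 0;-1 -.16 .24 0 0 0 0;-1 -.16 .24 0 0 0 0;-1 -.16 .24 0 0 0 0;-1 -.16 .24 0 0 0 0;-1 -.16 .24 0 0 0 0;-1 -.16 .24 0 0 0 0;-1 -.16 .24 0 0 0 0", force=30)

```text
t: 1.8
eef_pos: [0.4967, 0.2652, 0.2316]
tool_rot: [-0.0, 0.838, 0.546, 0.0]
contact_force: [0.7, 0.5, -0.1]
gripper_width: 0.995
```

Request:
apply_moves(moves="-1 0 0 0 0 0 -.85;-1 0 0 0 0 0 -.85;-1 0 0 0 0 0 -.85;-1 0 0 0 0 0 -.85;-1 0 0 0 0 0 0;-1 0 0 0 0 0 0")

```text
t: 2.3
eef_pos: [0.496, 0.2666, 0.2314]
tool_rot: [-0.0, 0.768, 0.64, 0.0]
contact_force: [-0.1, 0.2, -0.0]
gripper_width: 0.996
```

```bash
cat >> h.py <<'E'
def wristcam(o,p):
    T=np.eye(4);T[:3,:3]=R(o['tool_rot']);T[:3,3]=o['eef_pos']
    p=dict(p);p['view']=np.linalg.inv(T@np.array(p['mount']));return p
def delta(o,X,yawx=None):
    M=R(o['tool_rot']);print('shift units',(M.T@(np.array(X)-o['eef_pos'])/.12).round(3),'toolx yaw',np.degrees(np.arctan2(M[1,0],M[0,0])).round(2),'tilt',M[:,2].round(3))
E
python3 - <<'E'
from h import *
o=bot.get_obs();print(o['t'],o['eef_pos'],o['q'].round(2) if hasattr(o['q'],'round') else o['q'],o['contact_force'])
p=imaging.read_camera('wrist');save(p,'w1.png');w=wristcam(o,p)
for n in['empty_center']:
    for d in nets.spot_point(p,n)[:2]:print(d['score'],d['location'],ray(w,d['location'],.032))
    for d in nets.outline_of(p,n)[:1]:
        print(d['rect'],d['score'],fit([(w,d['region'].astype(np.float32))],(.495,.264,-.178)))
delta(o,[.495,.264,.13])
E
```

```text
2.3 [0.49602293 0.26660361 0.23136833] [-0.7   0.29  0.12  1.83 -0.04  1.02  0.82] [-0.09060801  0.15317687 -0.04180256]
0.85 [323.0, 202.2] [0.49352714 0.26891357 0.032     ]
[285.7, 126.9, 355.1, 288.2] 0.75 (array([ 0.49487319,  0.26576191, -0.17603076]), np.float64(0.03836314007639885))
shift units [-0.023 -0.004  0.845] toolx yaw 79.61 tilt [ 0.  0. -1.]
```

View pics/w1.png

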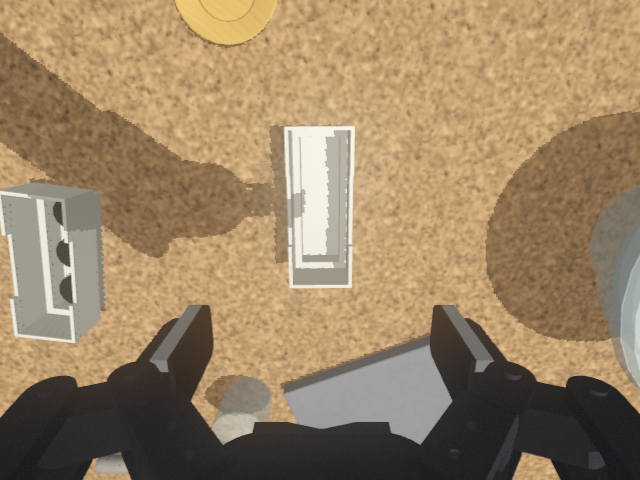

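Request:
apply_moves(moves="-1 -.015 -.005 .2 0 0 0;-1 0 0 .22 0 0 0;-1 0 0 .22 0 0 0;-1 0 0 .22 0 0 0;-1 0 0 .22 0 0 0;-1 0 0 .22 0 0 0;-1 0 0 .2 0 0 0;-1 0 0 .12 0 0 0;-1 0 0 .08 0 0 0;-1 0 0 .045 0 0 0;-1 0 0 0 0 0 0;-1 0 0 0 0 0 0")

```text
t: 3.45
eef_pos: [0.4956, 0.2653, 0.0225]
tool_rot: [0.0, 0.768, 0.641, 0.0]
contact_force: [-0.2, 0.6, 0.3]
gripper_width: 1.004
```

Request:
apply_moves(moves="0 0 0 0 0 0 0;0.2 0 0 0 0 0 0;.4 0 0 0 0 0 0;.6 0 0 0 0 0 0;1 0 0 0 0 0 0;1 0 0 0 0 0 0;1 0 0 0 0 0 0;1 0 0 0 0 0 0;1 0 0 0 0 0 0;1 0 0 0 0 0 0", force=35)

```text
t: 4.28
eef_pos: [0.4958, 0.2655, 0.023]
tool_rot: [0.0, 0.768, 0.641, 0.001]
contact_force: [0.0, -0.0, 6.5]
gripper_width: 0.651
```

```bash
python3 - <<'E'
from h import *
o=bot.get_obs();print(o['t'],o['eef_pos'],o['contact_force'],o['gripper_width'])
p=imaging.read_camera('scene');cv2.imwrite('pics/s2.png',cv2.resize(p['image'][100:320,280:580],None,fx=2.5,fy=2.5)[:,:,::-1])
E
```

```text
4.2833 [0.49581827 0.26551487 0.0229737 ] [ 0.04609174 -0.04443447  6.47450639] 0.6507341642822961
```

View pics/s2.png

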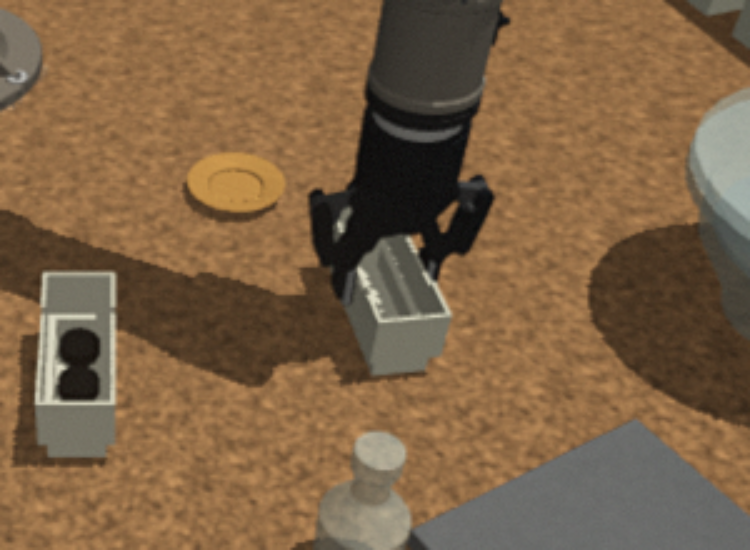

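Request:
apply_moves(moves="1 0 0 -.04 0 0 0;1 0 0 -.08 0 0 0;1 0 0 -.15 0 0 0;1 0 0 -.2 0 0 0;1 0 0 -.2 0 0 0;1 0 0 -.2 0 0 0;1 0 0 -.2 0 0 0;1 0 0 -.2 0 0 0;1 0 0 -.1 0 0 0;1 0 0 -.05 0 0 0;1 0 0 0 0 0 0")

```text
t: 5.25
eef_pos: [0.4956, 0.2653, 0.194]
tool_rot: [0.0, 0.768, 0.641, 0.001]
contact_force: [-1.0, 0.3, -1.5]
gripper_width: 0.645
```

```bash
python3 - <<'E'
from h import *
o=bot.get_obs();print(o['t'],o['eef_pos'],o['contact_force'],o['gripper_width'])
delta(o,[.5025,.008,.19])
p=imaging.read_camera('scene');save(p,'s3.png')
E
```

```text
5.25 [0.49562465 0.26525835 0.19403846] [-0.96983499  0.33943984 -1.46863394] 0.6447580430434948
shift units [-2.099  0.439  0.03 ] toolx yaw 79.71 tilt [ 0.002  0.002 -1.   ]
```

View pics/s3.png

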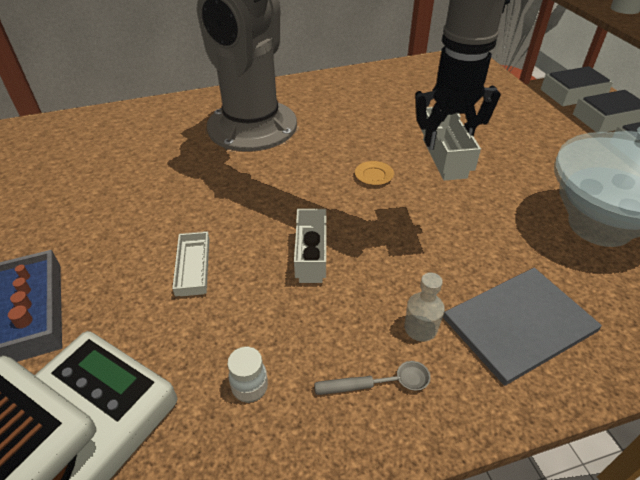

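Request:
apply_moves(moves="1 -.1 .02 0 0 0 0;1 -.2 .045 0 0 0 0;1 -.22 .045 0 0 0 0;1 -.22 .045 0 0 0 0;1 -.22 .045 0 0 0 0;1 -.22 .045 0 0 0 0;1 -.22 .045 0 0 0 0;1 -.22 .045 0 0 0 0;1 -.22 .045 0 0 0 0;1 -.2 .045 0 0 0 0;1 -.18 .01 0 0 0 0;1 -.1 0 0 0 0 0")

```text
t: 6.3
eef_pos: [0.4951, -0.0223, 0.1911]
tool_rot: [-0.0, 0.769, 0.639, -0.002]
contact_force: [0.1, -0.4, -1.3]
gripper_width: 0.655
```

```bash
python3 - <<'E'
from h import *
o=bot.get_obs();print(o['t'],o['eef_pos'],np.round(o['q'],2),o['gripper_width'])
E
```

```text
6.3 [ 0.49505069 -0.02226228  0.19106922] [-0.3   0.23  0.25  2.03 -0.07  0.89  1.38] 0.6548204271859296
```

Request:
apply_moves(moves="1 0 0 0 0 0 .3;1 0 0 0 0 0 .6;1 0 0 0 0 0 1;1 0 0 0 0 0 1;1 0 0 0 0 0 1;1 0 0 0 0 0 1;1 0 0 0 0 0 1;1 0 0 0 0 0 1;1 0 0 0 0 0 1;1 0 0 0 0 0 1;1 0 0 0 0 0 1;1 0 0 0 0 0 1")

```text
t: 7.3
eef_pos: [0.4963, -0.0168, 0.1917]
tool_rot: [-0.0, 0.951, 0.309, -0.001]
contact_force: [0.7, 0.8, -0.5]
gripper_width: 0.651
```

Request:
apply_moves(moves="1 0 0 0 0 0 1;1 0 0 0 0 0 1;1 0 0 0 0 0 1;1 0 0 0 0 0 1;1 0 0 0 0 0 1;1 0 0 0 0 0 1;1 0 0 0 0 0 1;1 0 0 0 0 0 1;1 0 0 0 0 0 1;1 0 0 0 0 0 1;1 0 0 0 0 0 1;1 0 0 0 0 0 1")

```text
t: 8.3
eef_pos: [0.4963, -0.0168, 0.1917]
tool_rot: [-0.0, 0.995, -0.105, -0.001]
contact_force: [-0.2, -0.7, -0.2]
gripper_width: 0.647
```

Request:
apply_moves(moves="1 0 0 0 0 0 1;1 0 0 0 0 0 .6;1 0 0 0 0 0 0;1 0 0 0 0 0 0;1 0 0 0 0 0 0;1 0 0 0 0 0 0")

```text
t: 8.8
eef_pos: [0.4966, -0.0179, 0.1921]
tool_rot: [-0.0, 0.987, -0.158, -0.0]
contact_force: [0.2, -0.1, -0.6]
gripper_width: 0.656
```

```bash
python3 - <<'E'
from h import *
o=bot.get_obs();print(o['t'],o['eef_pos'],np.round(o['q'],2),o['gripper_width'],o['contact_force'])
delta(o,[.503,.008,.15])
p=imaging.read_camera('wrist');save(p,'w4.png');w=wristcam(o,p)
for n in('empty_center','full_center'):
  for d in nets.spot_point(p,n)[:2]:print(n,d['score'],d['location'],ray(w,d['location'],.032))
p=imaging.read_camera('scene');save(p,'s4.png')
E
```

```text
8.8 [ 0.49664345 -0.0178716   0.19212211] [-0.55  0.25  0.54  2.04 -0.16  0.89 -0.24] 0.6561936160202578 [ 0.22939358 -0.1334219  -0.6386722 ]
shift units [-0.017 -0.221  0.351] toolx yaw -18.21 tilt [-0.  0. -1.]
empty_center 0.58 [321.8, 316.7] [ 0.46850193 -0.10685081  0.032     ]
```

View pics/w4.png

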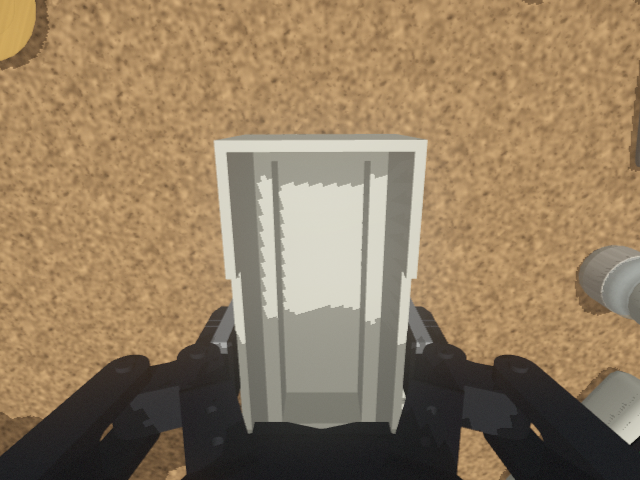

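View pics/s4.png

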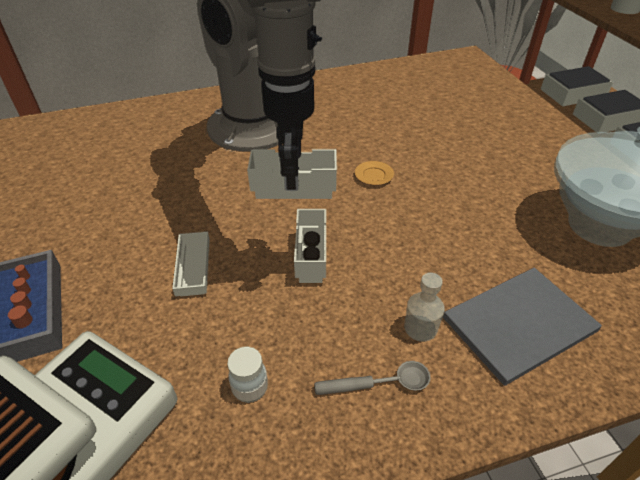

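```bash
python3 - <<'E'
from h import *
o=bot.get_obs()
p=imaging.read_camera('wrist');w=wristcam(o,p)
M=R(o['tool_rot'])
for uv in[(216,141),(427,141),(321,141),(229,278),(417,277)]:
    print(uv,(M.T@(ray(w,uv,o['eef_pos'][2]-.023+.064)-o['eef_pos'])*1000).round(1))
for n in('top','scene'):
  p=imaging.read_camera(n)
  for d in nets.outline_of(p,'full_center')[:1]: print(n,d['rect'],fit([(p,d['region'].astype(np.float32))],(.503,.008,-.31)))
  for d in nets.spot_point(p,'full_center')[:1]: print(n,ray(p,d['location'],.032))
  save(p,n+'5.png')
E
```

```text
(216, 141) [-27.3 -71.4 -41. ]
(427, 141) [ 27.8 -71.4 -41. ]
(321, 141) [  0.1 -71.4 -41. ]
(229, 278) [-26.8 -32.5 -41. ]
(417, 277) [ 28.2 -32.8 -41. ]
top [277.7, 262.0, 291.1, 299.3] (array([ 0.503,  0.02 , -0.31 ]), np.float64(14.041172981262207))
scene [294.3, 207.0, 325.8, 282.3] (array([ 0.50344631,  0.00828464, -0.31519815]), np.float64(0.028119459748268127))
scene [0.50664318 0.01276036 0.032     ]
```

View pics/top5.png

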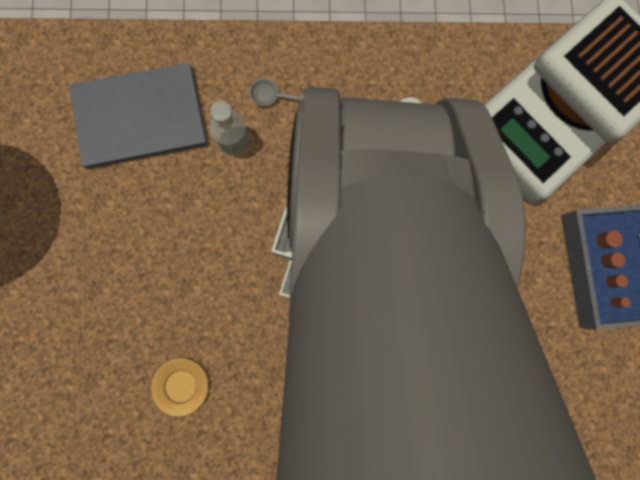

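Request:
apply_moves(moves="1 -.005 -.05 0 0 0 -.1;1 -.005 -.08 0 0 0 0;1 -.005 -.05 0 0 0 0;1 0 -.03 .05 0 0 0;1 0 0 .1 0 0 0;1 0 0 .15 0 0 0;1 0 0 .15 0 0 0;1 0 0 .15 0 0 0;1 0 0 .1 0 0 0;1 0 0 .05 0 0 0;1 0 0 0 0 0 0;1 0 0 0 0 0 0")

```text
t: 10.35
eef_pos: [0.503, 0.0064, 0.1023]
tool_rot: [0.0, 0.988, -0.155, -0.0]
contact_force: [-0.1, 0.1, -1.5]
gripper_width: 0.652
```

```bash
python3 - <<'E'
from h import *
o=bot.get_obs();print(o['t'],o['eef_pos'],o['gripper_width'],o['contact_force'])
delta(o,[.5025,.0064,.0815])
p=imaging.read_camera('scene');cv2.imwrite('pics/s6.png',cv2.resize(p['image'][120:320,180:460],None,fx=2.8,fy=2.8)[:,:,::-1])
for d in nets.outline_of(p,'empty_center')[:1]: print(d['score'],d['rect'],fit([(p,d['region'].astype(np.float32))],(.503,.008,1.26),z0=.077))
E
```

```text
10.35 [0.50295184 0.00635988 0.10227578] 0.6516002886109523 [-0.05068402  0.05696501 -1.49298095]
shift units [-0.004  0.001  0.173] toolx yaw -17.88 tilt [-0. -0. -1.]
0.96 [266.0, 194.2, 352.0, 236.3] (array([0.50297429, 0.00808956, 1.26100943]), np.float64(0.2928483784198761))
```

View pics/s6.png

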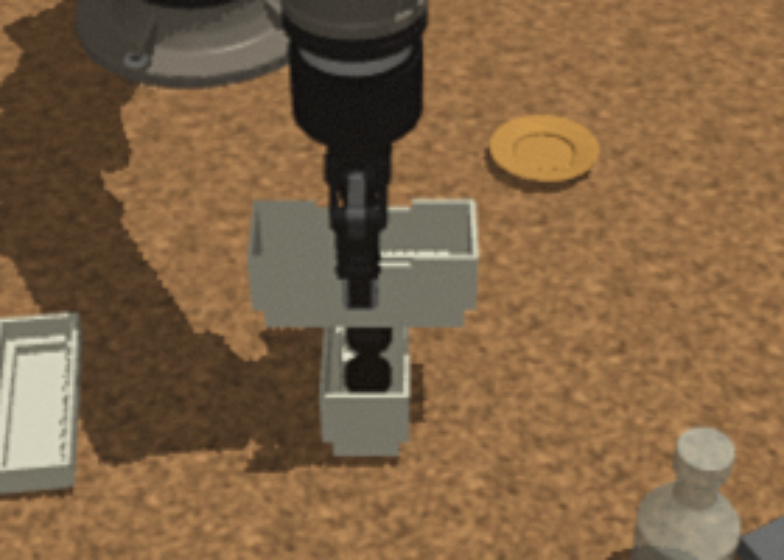

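Request:
apply_moves(moves="1 0 0 .04 0 0 0;1 0 0 .04 0 0 0;1 0 0 .03 0 0 0;1 0 0 .02 0 0 0;1 0 0 .015 0 0 0;1 0 0 .01 0 0 0;1 0 0 .005 0 0 0;1 0 0 0 0 0 0;1 0 0 0 0 0 0")

```text
t: 11.2
eef_pos: [0.5029, 0.0062, 0.0831]
tool_rot: [-0.0, 0.988, -0.155, 0.0]
contact_force: [0.7, 0.0, -1.0]
gripper_width: 0.648
```

Request:
apply_moves(moves="1 0 0 .008 0 0 0;1 0 0 .008 0 0 0;1 0 0 0 0 0 0;1 0 0 0 0 0 0")

```text
t: 11.53
eef_pos: [0.5028, 0.0063, 0.0811]
tool_rot: [-0.0, 0.988, -0.155, -0.0]
contact_force: [-0.5, -0.2, 0.2]
gripper_width: 0.65
```

Request:
apply_moves(moves="1 0 0 .008 0 0 0;1 0 0 0 0 0 0;1 0 0 0 0 0 0")

```text
t: 11.78
eef_pos: [0.5029, 0.0063, 0.0809]
tool_rot: [-0.0, 0.988, -0.155, -0.0]
contact_force: [-3.9, 1.0, 8.7]
gripper_width: 0.648
```

```bash
python3 - <<'E'
from h import *
o=bot.get_obs();print(o['t'],o['eef_pos'],o['gripper_width'],o['contact_force'])
p=imaging.read_camera('scene');cv2.imwrite('pics/s7.png',cv2.resize(p['image'][160:300,230:400],None,fx=4,fy=4)[:,:,::-1])
E
```

```text
11.7833 [0.5028991  0.00628393 0.08092563] 0.6481782370107603 [-3.86342326  1.00058704  8.690554  ]
```

View pics/s7.png

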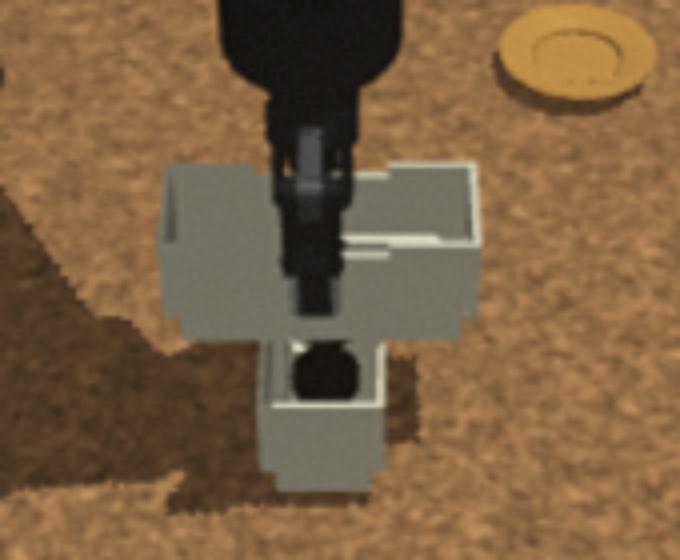

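Request:
apply_moves(moves="-.3 0 0 0 0 0 0;-.35 0 0 0 0 0 0;-.5 0 0 0 0 0 0;-.7 0 0 0 0 0 0;-.9 0 0 0 0 0 0;-.9 0 0 0 0 0 0;-.9 0 0 0 0 0 0;-.9 0 0 0 0 0 0")

```text
t: 12.5
eef_pos: [0.5028, 0.0063, 0.0802]
tool_rot: [0.0, 0.988, -0.155, -0.0]
contact_force: [-0.2, 0.2, -0.1]
gripper_width: 0.952
```

```bash
python3 - <<'E'
from h import *
o=bot.get_obs();print(o['t'],o['eef_pos'],o['gripper_width'],o['contact_force'])
p=imaging.read_camera('scene');cv2.imwrite('pics/s8.png',cv2.resize(p['image'][160:300,230:400],None,fx=4,fy=4)[:,:,::-1])
p=imaging.read_camera('wrist');save(p,'w8.png')
E
```

```text
12.5 [0.50280663 0.00627265 0.08015825] 0.9521669137626178 [-0.1687124   0.21513844 -0.10285257]
```

View pics/s8.png

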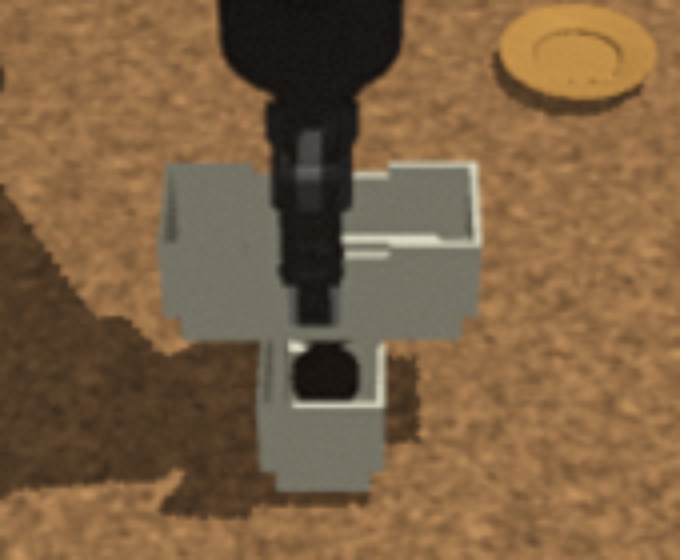

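View pics/w8.png

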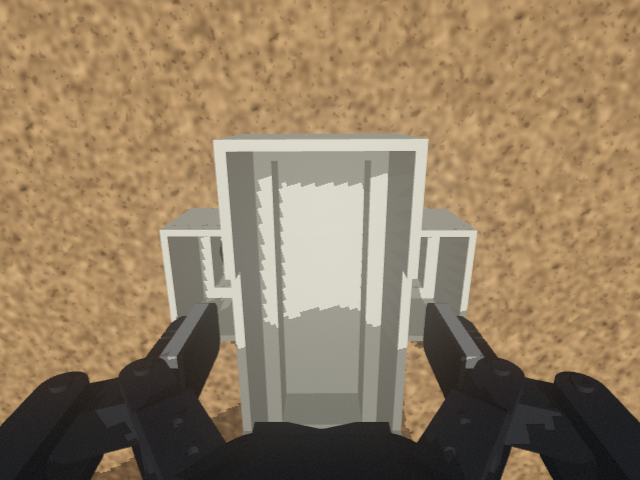

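Request:
apply_moves(moves="-.9 0 0 -.05 0 0 0;-.9 0 0 -.1 0 0 0;-.9 0 0 -.15 0 0 0;-.9 0 0 -.2 0 0 0;-.9 0 0 -.2 0 0 0;-.9 0 0 -.2 0 0 0;-.9 0 0 -.2 0 0 0;-.9 0 0 -.1 0 0 0;-.9 0 0 0 0 0 0;-.9 0 0 0 0 0 0")

```text
t: 13.43
eef_pos: [0.503, 0.0064, 0.2248]
tool_rot: [-0.001, 0.988, -0.155, 0.001]
contact_force: [-0.1, 0.4, -0.2]
gripper_width: 0.946
```

```bash
python3 - <<'E'
from h import *
o=bot.get_obs();print(o['t'],o['eef_pos'],o['contact_force'])
p=imaging.read_camera('wrist');save(p,'w9.png');w=wristcam(o,p)
M=R(o['tool_rot'])
for n in('empty_center','full_center'):
  for d in nets.spot_point(p,n)[:1]:print(n,d['score'],d['location'],ray(w,d['location'],.09 if n[0]=='e' else .032))
  for d in nets.outline_of(p,n)[:1]:
    print(d['score'],np.round(d['rect']))
    if n[0]=='e': print(fit([(w,d['region'].astype(np.float32))],(.503,.006,-1.87),z0=.058))
p=imaging.read_camera('scene');cv2.imwrite('pics/s9.png',cv2.resize(p['image'][140:310,150:400],None,fx=3,fy=3)[:,:,::-1])
for n in('empty_center','full_center','tray_center'):
  for d in nets.outline_of(p,n)[:1]:
    print(n,d['score'],np.round(d['rect']))
    if n[0]=='e':
      for z in (.024,.054,.058,.064,.07):print(z,fit([(p,d['region'].astype(np.float32))],(.503,.006,-1.87),z0=z))
    if n[0]=='t': print(fit([(p,d['region'].astype(np.float32))],(.463,-.213,-.195),H=.03))
E
```

```text
13.4333 [0.50303473 0.00635495 0.22476279] [-0.11312431  0.42433575 -0.18005517]
empty_center 0.7 [320.8, 222.1] [0.50403709 0.00832523 0.09      ]
0.68 [278. 128. 367. 326.]
(array([ 0.50403283,  0.00797137, -1.880407  ]), np.float64(0.018184341490268707))
empty_center 0.81 [267. 201. 353. 246.]
0.024 (array([ 0.47121339,  0.01527216, -1.86697384]), np.float64(0.08447662740945816))
0.054 (array([ 0.50121713,  0.00828123, -1.87062885]), np.float64(0.048526421189308167))
0.058 (array([ 0.50490267,  0.00711078, -1.86033972]), np.float64(0.048599012196063995))
0.064 (array([ 0.51197492,  0.00506146, -1.858336  ]), np.float64(0.05865272879600525))
0.07 (array([ 0.51773941,  0.00410587, -1.85752434]), np.float64(0.07284407317638397))
full_center 0.8 [296. 244. 327. 283.]
tray_center 0.59 [172. 233. 210. 296.]
(array([ 0.46367239, -0.212482  , -0.18947376]), np.float64(0.047884806990623474))
```

View pics/w9.png

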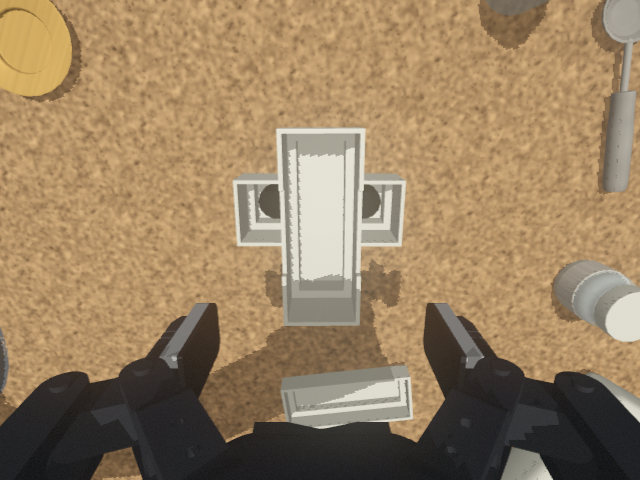

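View pics/s9.png

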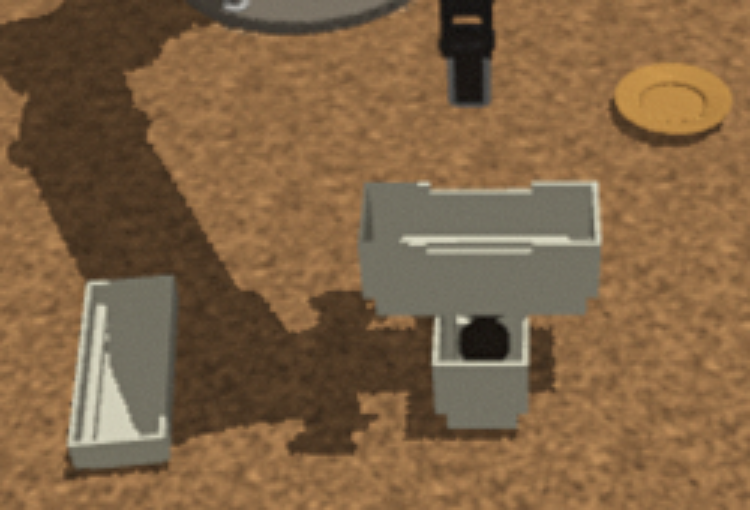

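```bash
python3 - <<'E'
from h import *
o=bot.get_obs();w=wristcam(o,imaging.read_camera('wrist'))
c=np.array([ray(w,uv,.064) for uv in[(234,181),(405,181),(404,245),(237,246)]]);print(c.mean(0),np.degrees(np.arctan2(*(c[1]-c[0])[1::-1])))
print(bot.hand_in())
E
```

```text
[0.50270219 0.00824702 0.064     ] -17.876441316971864
the job is handed in; nothing more can be done
None
```

The empty tote now sits crosswise on the sample tote. I set it down in small steps, released it and backed off, then handed in at about 13.5 s. No verdict was reported.

**Last checks before handing in:**
- **Centring:** the empty tote is at about (0.504, 0.008) m and the sample tote at about (0.503, 0.008) m, so they are roughly 1–2 mm apart.
- **Angle:** it is crosswise to within about 1 degree by the wrist camera.
- **Seating:** contact came at a tool height of 0.081 m, which matches the foot sitting in the notches; resting on the rims would have been about 6 mm higher. The push at contact was about 9 N. A scene-camera fit puts the height at 54–58 mm, which agrees but is too coarse to prove it alone.
- **Level and still:** the tote looks level in the pictures and did not visibly move when released. I did not measure tilt.
- **Other pieces:** the tray and the sample tote are within about 1 mm of where they started.
- **Gripper:** it is clear of everything, about 0.14 m above its release height.

**What disagreed:**
- The crosswise move overshot by about 25 mm; I corrected it before lowering.
- One top-camera fit was useless because the arm hid the totes, and one scene-camera fit, made before lowering, did not converge. I ignored both.

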